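Chock the filter carriers on the ramp and fit their filter blocks

TASK

Get the microscope's filter carriers ready on the sloped service ramp: lay every carrier drum that is on the bench on the ramp against the back rail, its axis along the rail and its pocket up, and push a rubber wedge chock, thin end first, snugly against its low side so that it cannot roll down. Once all of them are chocked, and not before, plug a filter block fully home into each drum's pocket, leaving every drum snug on the rail and chocked. Leave the other things on the bench where they are.

Things in the scene. Friction and masses are not known exactly. Their poses are not given: they have to be found in the camera images.
- ramp: fixed grey ramp, 210 deep (x) by 360 wide (y); a steel rail 34 high, 12 thick stands along its far, HIGH edge. Plate rises to the rail at 4 deg. Origin: at bench height, mid-width, 85 (along the slope) short of the rail's face; frame level, x towards the rail, y along it. Plate surface is 20 above the bench at the origin, 20 + 0.07 x elsewhere; it runs from x = -100 to the rail (mm)
- ramp_home (a point): mid-rail point where a drum's axis lies when the drum rests on the ramp against the rail (28 mm off the plate, 28 mm off the rail's face); any point up to 150 mm either way along the ramp's y serves as well. Axes as the ramp's
- drum1_axis (a point): centre of a filter carrier drum (absent in some starts): two aluminium discs 56 mm in diameter joined by a narrower black block, 60 mm long overall, flat ends. y: its axis; z: towards its flat-topped black boss (40 along x, 26 along y, top 28.5 from the axis), which holds the pocket. 0.45-0.65 kg, bottom-weighted: settles boss up on the level, leans 10 deg downhill unchocked on the ramp
- drum1_home (a point): where a filter block's centre (_mid) is when the block is fully home in this drum's pocket: 35.5 mm from the axis along the drum's z. Axes as the drum's. The pocket is 30 mm (x) by 18 mm (y), 20 mm deep, mouth chamfered 2 mm
- drum2_axis (a point): centre of a filter carrier drum (absent in some starts): two aluminium discs 56 mm in diameter joined by a narrower black block, 60 mm long overall, flat ends. y: its axis; z: towards its flat-topped black boss (40 along x, 26 along y, top 28.5 from the axis), which holds the pocket. 0.45-0.65 kg, bottom-weighted: settles boss up on the level, leans 10 deg downhill unchocked on the ramp
- drum2_home (a point): where a filter block's centre (_mid) is when the block is fully home in this drum's pocket: 35.5 mm from the axis along the drum's z. Axes as the drum's. The pocket is 30 mm (x) by 18 mm (y), 20 mm deep, mouth chamfered 2 mm
- drum3_axis (a point): centre of a filter carrier drum (absent in some starts): two aluminium discs 56 mm in diameter joined by a narrower black block, 60 mm long overall, flat ends. y: its axis; z: towards its flat-topped black boss (40 along x, 26 along y, top 28.5 from the axis), which holds the pocket. 0.45-0.65 kg, bottom-weighted: settles boss up on the level, leans 10 deg downhill unchocked on the ramp
- drum3_home (a point): where a filter block's centre (_mid) is when the block is fully home in this drum's pocket: 35.5 mm from the axis along the drum's z. Axes as the drum's. The pocket is 30 mm (x) by 18 mm (y), 20 mm deep, mouth chamfered 2 mm
- chock1_mid (a point): centre of a dark rubber wedge chock, 72 mm long (x), 48 wide (y), 31 high, 0.1 kg, 15.5 above its underside. x points to the thin end (2 mm thick). Top is level from x = -36 to 7 mm (grip there, across the width), then slopes down at 45 deg to the thin end. Snug, this point is 47 mm (level) from the drum's axis, the thin end 12 mm short of below it; a push of some 10 N shoves a leaning drum back up to the rail
- chock2_mid (a point): centre of a dark rubber wedge chock, 72 mm long (x), 48 wide (y), 31 high, 0.1 kg, 15.5 above its underside. x points to the thin end (2 mm thick). Top is level from x = -36 to 7 mm (grip there, across the width), then slopes down at 45 deg to the thin end. Snug, this point is 47 mm (level) from the drum's axis, the thin end 12 mm short of below it; a push of some 10 N shoves a leaning drum back up to the rail
- chock3_mid (a point): centre of a dark rubber wedge chock, 72 mm long (x), 48 wide (y), 31 high, 0.1 kg, 15.5 above its underside. x points to the thin end (2 mm thick). Top is level from x = -36 to 7 mm (grip there, across the width), then slopes down at 45 deg to the thin end. Snug, this point is 47 mm (level) from the drum's axis, the thin end 12 mm short of below it; a push of some 10 N shoves a leaning drum back up to the rail
- filter1_mid (a point): centre of a filter block, 54 mm tall, 0.03 kg, standing on its foot, 27 mm below this point: grey head 34 mm (x) by 24 (y) by 34 tall over a black foot 28 (x) by 16 (y) by 20 tall, its lowest 3 mm 1.5 mm smaller all round. z: foot to head. Fully home, its shoulder (20 mm above the foot's end) is on the boss, within 1 mm, its x along the drum's x, either way round
- filter2_mid (a point): centre of a filter block, 54 mm tall, 0.03 kg, standing on its foot, 27 mm below this point: grey head 34 mm (x) by 24 (y) by 34 tall over a black foot 28 (x) by 16 (y) by 20 tall, its lowest 3 mm 1.5 mm smaller all round. z: foot to head. Fully home, its shoulder (20 mm above the foot's end) is on the boss, within 1 mm, its x along the drum's x, either way round
- filter3_mid (a point): centre of a filter block, 54 mm tall, 0.03 kg, standing on its foot, 27 mm below this point: grey head 34 mm (x) by 24 (y) by 34 tall over a black foot 28 (x) by 16 (y) by 20 tall, its lowest 3 mm 1.5 mm smaller all round. z: foot to head. Fully home, its shoulder (20 mm above the foot's end) is on the boss, within 1 mm, its x along the drum's x, either way round
- canister: upright dark lens canister, 38 mm in diameter, 55 mm tall, not part of the job, to be left alone; origin at its underside's centre
- driver: screwdriver, 150 mm long, lying down, not part of the job, to be left alone; origin at its underside's centre
- dish: shallow glass dish, 60 mm across, 14 mm high, not part of the job, to be left alone; origin at its underside's centre
- jar: amber jar, 60 mm in diameter, 90 mm tall, not part of the job, to be left alone; origin at its underside's centre
- tiptray: white divided tray, 65 x 120 x 45 mm, not part of the job, to be left alone; origin at its underside's centre
- lenscap: black lens cap, 52 mm across, 12 mm high, not part of the job, to be left alone; origin at its underside's centre
- vial: small white bottle, 28 mm in diameter, 60 mm tall, not part of the job, to be left alone; origin at its underside's centre
Things that resemble listed ones, but are neither listed nor needed, are in the scene too. Leave any purple look-alike of the part that bears chock3_mid alone.

How it is judged (in metres and radians):
On the way, in this order (a step that is already met when the one before it is completed fails the run):
1. every drum present lies against the rail, pocket up, with a chock snug against its low side, and no filter block is in any pocket yet (x of drum1_axis in the frame of ramp between 0.048 and 0.063 m and z of drum1_axis in the frame of ramp between 0.046 and 0.058 m and y of drum1_axis in the frame of ramp between -0.165 and 0.165 m and angle between the y axis of each of drum1_axis, drum2_axis, drum3_axis and the y axis of ramp, either way round below 0.14 rad and angle between each of drum1_axis, drum2_axis, drum3_axis's own z axis and vertical below 0.26 rad and ((horizontal distance between drum1_axis and chock1_mid below 0.054 m and x of chock1_mid in the frame of ramp below 0.025 m and z of chock1_mid in the frame of ramp below 0.046 m and angle between chock1_mid's own z axis and vertical below 0.25 rad and angle between the x axis of chock1_mid and the x axis of ramp, either way round below 0.26 rad) or (horizontal distance between drum1_axis and chock2_mid below 0.054 m and x of chock2_mid in the frame of ramp below 0.025 m and z of chock2_mid in the frame of ramp below 0.046 m and angle between chock2_mid's own z axis and vertical below 0.25 rad and angle between the x axis of chock2_mid and the x axis of ramp, either way round below 0.26 rad) or (horizontal distance between drum1_axis and chock3_mid below 0.054 m and x of chock3_mid in the frame of ramp below 0.025 m and z of chock3_mid in the frame of ramp below 0.046 m and angle between chock3_mid's own z axis and vertical below 0.25 rad and angle between the x axis of chock3_mid and the x axis of ramp, either way round below 0.26 rad)) and distance between each of filter1_mid, filter2_mid, filter3_mid and drum1_home above 0.03 m and x of drum2_axis in the frame of ramp between 0.048 and 0.063 m and z of drum2_axis in the frame of ramp between 0.046 and 0.058 m and y of drum2_axis in the frame of ramp between -0.165 and 0.165 m and ((horizontal distance between drum2_axis and chock1_mid below 0.054 m and x of chock1_mid in the frame of ramp below 0.025 m and z of chock1_mid in the frame of ramp below 0.046 m and angle between chock1_mid's own z axis and vertical below 0.25 rad and angle between the x axis of chock1_mid and the x axis of ramp, either way round below 0.26 rad) or (horizontal distance between drum2_axis and chock2_mid below 0.054 m and x of chock2_mid in the frame of ramp below 0.025 m and z of chock2_mid in the frame of ramp below 0.046 m and angle between chock2_mid's own z axis and vertical below 0.25 rad and angle between the x axis of chock2_mid and the x axis of ramp, either way round below 0.26 rad) or (horizontal distance between drum2_axis and chock3_mid below 0.054 m and x of chock3_mid in the frame of ramp below 0.025 m and z of chock3_mid in the frame of ramp below 0.046 m and angle between chock3_mid's own z axis and vertical below 0.25 rad and angle between the x axis of chock3_mid and the x axis of ramp, either way round below 0.26 rad)) and distance between each of filter1_mid, filter2_mid, filter3_mid and drum2_home above 0.03 m and x of drum3_axis in the frame of ramp between 0.048 and 0.063 m and z of drum3_axis in the frame of ramp between 0.046 and 0.058 m and y of drum3_axis in the frame of ramp between -0.165 and 0.165 m and ((horizontal distance between drum3_axis and chock1_mid below 0.054 m and x of chock1_mid in the frame of ramp below 0.025 m and z of chock1_mid in the frame of ramp below 0.046 m and angle between chock1_mid's own z axis and vertical below 0.25 rad and angle between the x axis of chock1_mid and the x axis of ramp, either way round below 0.26 rad) or (horizontal distance between drum3_axis and chock2_mid below 0.054 m and x of chock2_mid in the frame of ramp below 0.025 m and z of chock2_mid in the frame of ramp below 0.046 m and angle between chock2_mid's own z axis and vertical below 0.25 rad and angle between the x axis of chock2_mid and the x axis of ramp, either way round below 0.26 rad) or (horizontal distance between drum3_axis and chock3_mid below 0.054 m and x of chock3_mid in the frame of ramp below 0.025 m and z of chock3_mid in the frame of ramp below 0.046 m and angle between chock3_mid's own z axis and vertical below 0.25 rad and angle between the x axis of chock3_mid and the x axis of ramp, either way round below 0.26 rad)) and distance between each of filter1_mid, filter2_mid, filter3_mid and drum3_home above 0.03 m), for 0.3 s.
2. every drum present holds a filter block fully home (((distance between filter1_mid and drum1_home below 0.004 m and angle between the z axis of filter1_mid and the z axis of drum1_home, either way round below 0.1 rad) or (distance between filter2_mid and drum1_home below 0.004 m and angle between the z axis of filter2_mid and the z axis of drum1_home, either way round below 0.1 rad) or (distance between filter3_mid and drum1_home below 0.004 m and angle between the z axis of filter3_mid and the z axis of drum1_home, either way round below 0.1 rad)) and ((distance between filter1_mid and drum2_home below 0.004 m and angle between the z axis of filter1_mid and the z axis of drum2_home, either way round below 0.1 rad) or (distance between filter2_mid and drum2_home below 0.004 m and angle between the z axis of filter2_mid and the z axis of drum2_home, either way round below 0.1 rad) or (distance between filter3_mid and drum2_home below 0.004 m and angle between the z axis of filter3_mid and the z axis of drum2_home, either way round below 0.1 rad)) and ((distance between filter1_mid and drum3_home below 0.004 m and angle between the z axis of filter1_mid and the z axis of drum3_home, either way round below 0.1 rad) or (distance between filter2_mid and drum3_home below 0.004 m and angle between the z axis of filter2_mid and the z axis of drum3_home, either way round below 0.1 rad) or (distance between filter3_mid and drum3_home below 0.004 m and angle between the z axis of filter3_mid and the z axis of drum3_home, either way round below 0.1 rad))), for 0.2 s.
At the end, for the whole second after the job is handed in: Each drum present: axis within 7 mm of its place at the rail, along it to 8 deg, pocket up to 15 deg; a chock flat on its low side, thin end to it, square to 15 deg, middle under 54 mm (level) from the drum's centre; a filter block in its pocket within 4 mm of home, square to 5 deg (all of step 2 and x of drum1_axis in the frame of ramp between 0.048 and 0.063 m and z of drum1_axis in the frame of ramp between 0.046 and 0.058 m and y of drum1_axis in the frame of ramp between -0.165 and 0.165 m and angle between the y axis of each of drum1_axis, drum2_axis, drum3_axis and the y axis of ramp, either way round below 0.14 rad and angle between each of drum1_axis, drum2_axis, drum3_axis's own z axis and vertical below 0.26 rad and ((horizontal distance between drum1_axis and chock1_mid below 0.054 m and x of chock1_mid in the frame of ramp below 0.025 m and z of chock1_mid in the frame of ramp below 0.046 m and angle between chock1_mid's own z axis and vertical below 0.25 rad and angle between the x axis of chock1_mid and the x axis of ramp, either way round below 0.26 rad) or (horizontal distance between drum1_axis and chock2_mid below 0.054 m and x of chock2_mid in the frame of ramp below 0.025 m and z of chock2_mid in the frame of ramp below 0.046 m and angle between chock2_mid's own z axis and vertical below 0.25 rad and angle between the x axis of chock2_mid and the x axis of ramp, either way round below 0.26 rad) or (horizontal distance between drum1_axis and chock3_mid below 0.054 m and x of chock3_mid in the frame of ramp below 0.025 m and z of chock3_mid in the frame of ramp below 0.046 m and angle between chock3_mid's own z axis and vertical below 0.25 rad and angle between the x axis of chock3_mid and the x axis of ramp, either way round below 0.26 rad)) and x of drum2_axis in the frame of ramp between 0.048 and 0.063 m and z of drum2_axis in the frame of ramp between 0.046 and 0.058 m and y of drum2_axis in the frame of ramp between -0.165 and 0.165 m and ((horizontal distance between drum2_axis and chock1_mid below 0.054 m and x of chock1_mid in the frame of ramp below 0.025 m and z of chock1_mid in the frame of ramp below 0.046 m and angle between chock1_mid's own z axis and vertical below 0.25 rad and angle between the x axis of chock1_mid and the x axis of ramp, either way round below 0.26 rad) or (horizontal distance between drum2_axis and chock2_mid below 0.054 m and x of chock2_mid in the frame of ramp below 0.025 m and z of chock2_mid in the frame of ramp below 0.046 m and angle between chock2_mid's own z axis and vertical below 0.25 rad and angle between the x axis of chock2_mid and the x axis of ramp, either way round below 0.26 rad) or (horizontal distance between drum2_axis and chock3_mid below 0.054 m and x of chock3_mid in the frame of ramp below 0.025 m and z of chock3_mid in the frame of ramp below 0.046 m and angle between chock3_mid's own z axis and vertical below 0.25 rad and angle between the x axis of chock3_mid and the x axis of ramp, either way round below 0.26 rad)) and x of drum3_axis in the frame of ramp between 0.048 and 0.063 m and z of drum3_axis in the frame of ramp between 0.046 and 0.058 m and y of drum3_axis in the frame of ramp between -0.165 and 0.165 m and ((horizontal distance between drum3_axis and chock1_mid below 0.054 m and x of chock1_mid in the frame of ramp below 0.025 m and z of chock1_mid in the frame of ramp below 0.046 m and angle between chock1_mid's own z axis and vertical below 0.25 rad and angle between the x axis of chock1_mid and the x axis of ramp, either way round below 0.26 rad) or (horizontal distance between drum3_axis and chock2_mid below 0.054 m and x of chock2_mid in the frame of ramp below 0.025 m and z of chock2_mid in the frame of ramp below 0.046 m and angle between chock2_mid's own z axis and vertical below 0.25 rad and angle between the x axis of chock2_mid and the x axis of ramp, either way round below 0.26 rad) or (horizontal distance between drum3_axis and chock3_mid below 0.054 m and x of chock3_mid in the frame of ramp below 0.025 m and z of chock3_mid in the frame of ramp below 0.046 m and angle between chock3_mid's own z axis and vertical below 0.25 rad and angle between the x axis of chock3_mid and the x axis of ramp, either way round below 0.26 rad))); the robot touches nothing.
It fails at once if a bystander (canister, screwdriver, dish, jar, tray, lens cap, small bottle) is moved more than 3 cm (distance of any of canister, driver, dish, jar, tiptray, lenscap, vial from where it was at the start of the episode above 0.03 m).
Of drum1, drum2, drum3 only 2 to 3 are there at a start; the rules pass over those that are not, and their reading is None.
At some moment in a run one of chock1, chock2, chock3 may be knocked a few centimetres aside while the robot is not near it.
It also fails if it takes over 210 s, if anything falls off the work surface, if the arm or the gripper's body presses on something with over 40 N, if the wrist force passes 120 N, or if a joint passes its speed limit or range.

ROBOT

A 6-joint arm with a two-finger parallel gripper is mounted at the origin on the work surface. World frame = base frame: x ahead of the robot, y to its left, z up, the work surface at z = 0. Lengths are in mm, angles in rad, forces in N, time in s.
With the tool pointing down it reaches from about 350 to 975 mm from the base axis. Payload 7.1 kg.
Tool frame: the origin (TCP) lies on the front face of the gripper's body, between the roots of the fingers; the fingertips stand 80 mm ahead of it and the grasp point (between the pads) lies 61 mm ahead of it (env.tips_ahead is the distance from the TCP to the fingertips, in mm); z points along the fingers, y is the line along which they close (so a half turn about z gives the same grasp; the last joint's range is limited). The gripper opens to 88 mm and grips with 3 to 60 N. Pads are 20 mm wide; open, the fingers measure 115 mm over their backs; the gripper's body (75 mm by 178 mm) begins 61 mm behind the grasp point.
Start: joints at [1.09, 0.423, 1.63, -0, 1.089, -0.019], TCP at [278.443, 559.531, 302.675] pointing down, gripper open.
Joint ranges: [-3, 3], [-0.9, 2.11], [0.09, 2.58], [-1.31, 4.45], [0.11, 2.69], [-2.54, 2.54]. Speed limits (rad/s): [2.39, 2.39, 3.01, 3.14, 3.14, 3.14].

INTERFACE

Orientations are given as a unit quaternion [x, y, z, w].
In Python, from station import env, set_gripper, viewer, workorder gives the robot as it stands. Calls block until the motion is done:
- env.reach(position, orientation): joint-space move of the TCP to a pose.
- env.move_l(position, rot=None, rate=150, f_stop=None): straight line of the TCP; rot=None keeps the orientation; rate is the mean speed in mm/s. With f_stop (N) it stops when the force on the tool has changed by that much, and returns True; else False.
- env.move_joints(angles): joint-space move.
- set_gripper(opening): finger opening in mm; the grip force is fixed at half the most; returns when the fingers have stopped.
- env.hold(seconds).
- env.ik(position, orientation): joint angles nearest the present ones, or None.
- env.read_state(): the state.
- viewer.camera(name): name is "scene" or "top" or "wrist"; returns the picture (480x640x3 uint8, blue, green, red); there is no depth.
- viewer.camera_params(name): a dict with "fx", "fy", "cx", "cy" (pixels), "pose" (4x4, takes a point from camera to world coordinates); the wrist camera has in their place "tool_from_camera" (4x4, takes a point from camera to tool coordinates, whose origin is the TCP and whose axes are the flange's). Camera axes: x right, y up, looking along -z (the intrinsics and any distortion apply to the point x, -y, -z); pixel columns grow to the right and rows downward; lengths in mm; the calibration is good to about 2 mm. A picture is of the moment at which its call begins: read the wrist's pose just before it. camera_params takes no time and is no camera call.
A pose or a line that the arm cannot do raises env.IKError and nothing moves.
- workorder.sign_off(): hands the job in; it is judged then, once.
The state is a dict: "time_s": time; "qpos": joint angles; "dq": joint speeds; "tau": joint torques, N m; "tool_pos": TCP position; "orientation": TCP orientation; "force": force on the tool from outside, world axes, zero at the start; "wrist_torque": the same for the moment, N m; "width": finger opening in mm; "grip_force": force on a finger pad.
Only numpy, scipy, OpenCV 4.12 (cv2) and the standard library are available. Lean on these libraries where they do the work, as an engineer would, in place of code of your own. Each camera call takes 0.05 s, during which the arm holds its last target. There are 200 camera calls.

## Working session

There is one attempt and no reset: what is moved stays moved. The work goes in short steps, each a Python script; the robot and the scene stay as the last script left them, time stands still between calls to the robot, and variables do not carry over. Pictures are saved under pics/ and viewed, at most 14 in all, crops included, and the job is handed in when it is done.

```bash
ls; mkdir -p pics
python3 - <<'E'
from station import env, set_gripper, viewer, workorder
import cv2
for n in ["scene","top"]:
    cv2.imwrite(f"pics/{n}0.png",viewer.camera(n)); p=viewer.camera_params(n); print(n,p)
print(viewer.camera_params("wrist"))
s=env.read_state(); print(s['time_s'],s['orientation'],s['force'])
E
```

```text
pics
scene {'fx': 601.0450284807258, 'fy': 601.0450284807258, 'cx': 327.34874321853005, 'cy': 242.99985766544313, 'pose': array([[-4.72657552e-02, -6.97748006e-01,  7.14782253e-01,
         1.46101409e+03],
       [ 9.98879878e-01, -3.14244449e-02,  3.53764632e-02,
         3.44837654e+01],
       [-2.22222117e-03,  7.15653705e-01,  6.98451743e-01,
         9.00031254e+02],
       [ 0.00000000e+00,  0.00000000e+00,  0.00000000e+00,
         1.00000000e+00]])}
top {'fx': 484.8317146256131, 'fy': 484.8317146256131, 'cx': 323.4398733355967, 'cy': 240.1827732421982, 'pose': array([[-9.38814276e-03,  9.92619743e-01, -1.20904542e-01,
         4.52149897e+02],
       [-9.99938739e-01, -8.61011441e-03,  6.95588488e-03,
         2.13658906e-01],
       [ 5.86354673e-03,  1.20962438e-01,  9.92639767e-01,
         1.21870634e+03],
       [ 0.00000000e+00,  0.00000000e+00,  0.00000000e+00,
         1.00000000e+00]])}
{'fx': 370.80904495023685, 'fy': 370.80904495023685, 'cx': 317.55485290154934, 'cy': 244.21202496722898, 'tool_from_camera': array([[-1.57395502e-03,  9.60933558e-01,  2.76774673e-01,
         7.58034642e+01],
       [ 9.99998643e-01,  1.64724338e-03, -3.22954127e-05,
        -1.10790851e+00],
       [-4.86948994e-04,  2.76774247e-01, -9.60934846e-01,
        -8.11729142e+01],
       [ 0.00000000e+00,  0.00000000e+00,  0.00000000e+00,
         1.00000000e+00]])}
0.1 [ 2.28853134e-01  9.73460730e-01 -6.51683735e-04 -1.57877934e-04] [-0.13353405  0.11162481  0.13284378]
```

View pics/scene0.png

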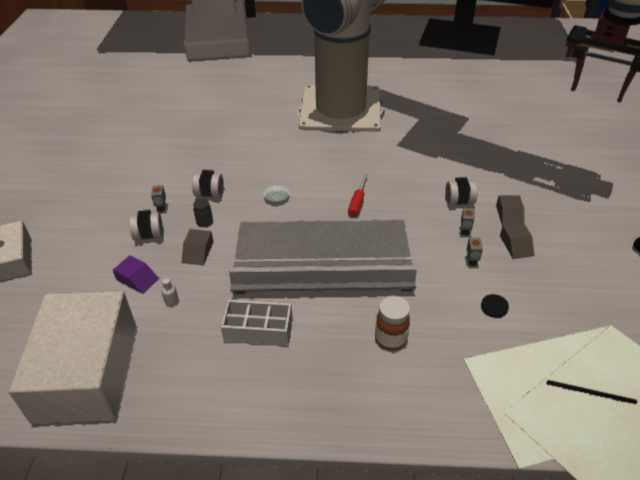

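View pics/top0.png

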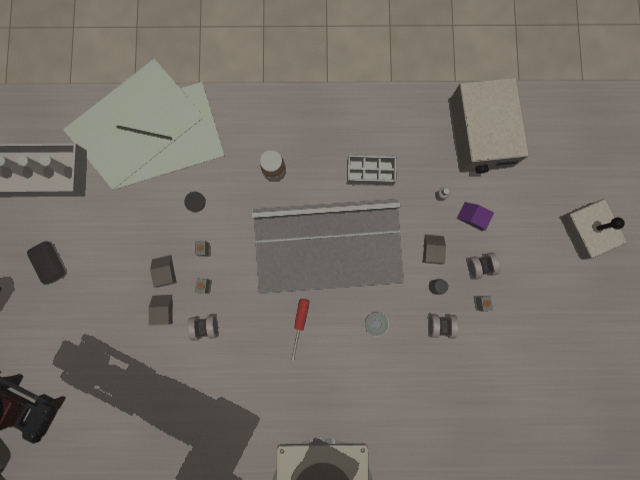

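```bash
cat > h.py <<'E'
from station import env, set_gripper, viewer, workorder
import numpy as np, cv2, os
from scipy.spatial.transform import Rotation as R
def quat(yaw, tilt=0, about='y'):
    """tool down; tool x at world angle yaw; tilt: extra world rotation about the given (yawed) axis"""
    r=R.from_euler('z',yaw)*R.from_euler(about,tilt)*R.from_euler('x',np.pi)
    return r.as_quat()
def best(pos,yaw,tilt=0,about='y'):
    """choose the half turn with a comfortable wrist"""
    c=[]
    for k in (0,np.pi):
        q=(R.from_euler('z',yaw)*R.from_euler(about,tilt)*R.from_euler('x',np.pi)*R.from_euler('z',k)).as_quat()
        j=env.ik(list(pos),list(q))
        if j is not None: c.append((abs(j[5]),k,q))
    return min(c,key=lambda t:t[0])[2]
def cam(name):
    p=viewer.camera_params(name)
    K=np.array([[p['fx'],0,p['cx']],[0,p['fy'],p['cy']],[0,0,1]])
    if 'pose' in p: T=np.array(p['pose'])
    else:
        s=env.read_state(); B=np.eye(4); B[:3,:3]=R.from_quat(s['orientation']).as_matrix(); B[:3,3]=s['tool_pos']
        T=B@np.array(p['tool_from_camera'])
    return K,T
def proj(K,T,X):
    c=(np.atleast_2d(X)-T[:3,3])@T[:3,:3]; c=c*[1,-1,-1]
    u=c@K.T; return u[:,:2]/u[:,2:]
def shot(tag):
    K,T=cam('wrist'); im=viewer.camera('wrist'); np.savez(f'pics/{tag}.npz',im=im,K=K,T=T); return im,K,T
def rect(im,K,T,x0,x1,y0,y1,z,s):
    """world-aligned view of plane z: image up=+x, left=+y, s px/mm, grid marks each 50 mm"""
    w,h=int((y1-y0)*s),int((x1-x0)*s)
    src=np.float32([[0,0],[w,0],[w,h],[0,h]])
    dst=proj(K,T,[[x1,y1,z],[x1,y0,z],[x0,y0,z],[x0,y1,z]]).astype(np.float32)
    o=cv2.warpPerspective(im,np.linalg.inv(cv2.getPerspectiveTransform(src,dst)),(w,h),flags=cv2.INTER_LINEAR)
    for x in range(int(np.ceil(x0/50)*50),int(x1)+1,50):
        r=int((x1-x)*s); cv2.line(o,(0,r),(w,r),(0,255,255) if x%100==0 else (0,160,0),1); cv2.putText(o,str(x),(1,r-2),0,.35,(0,0,255),1)
    for y in range(int(np.ceil(y0/50)*50),int(y1)+1,50):
        c=int((y1-y)*s); cv2.line(o,(c,0),(c,h),(0,255,255) if y%100==0 else (0,160,0),1); cv2.putText(o,str(y),(c+1,9),0,.35,(0,0,255),1)
    return o
def load(tag):
    d=np.load(f'pics/{tag}.npz'); return d['im'],d['K'],d['T']
E
python3 - <<'E'
from h import *
for tag,x,y in [('L1',490,400),('L2',490,300),('R1',560,70),('R2',560,-70),('Q1',490,-300),('Q2',490,-400)]:
    p=[x,y,300]; env.reach(p,list(best(p,0))); shot(tag)
print(env.read_state()['time_s'])
def pair(a,b,box,z,s): return np.hstack([rect(*load(a),*box,z,s),rect(*load(b),*box,z,s)])
cv2.imwrite('pics/Lp.png',pair('L1','L2',(340,630,240,460),30,1.8))
cv2.imwrite('pics/Qp.png',pair('Q1','Q2',(340,630,-460,-240),30,1.8))
cv2.imwrite('pics/Rp.png',np.vstack([rect(*load(a),540,720,-200,185,60,1.5) for a in('R1','R2')]))
E
```

```text
6.75
```

View pics/Lp.png

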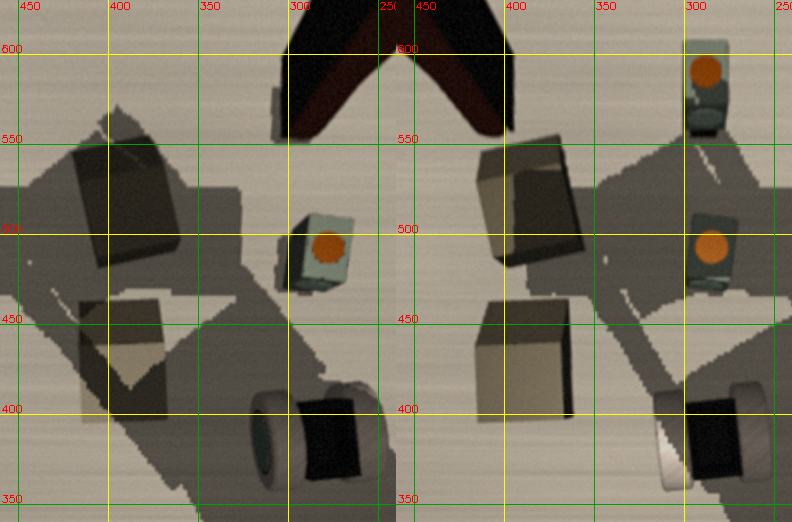

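View pics/Qp.png

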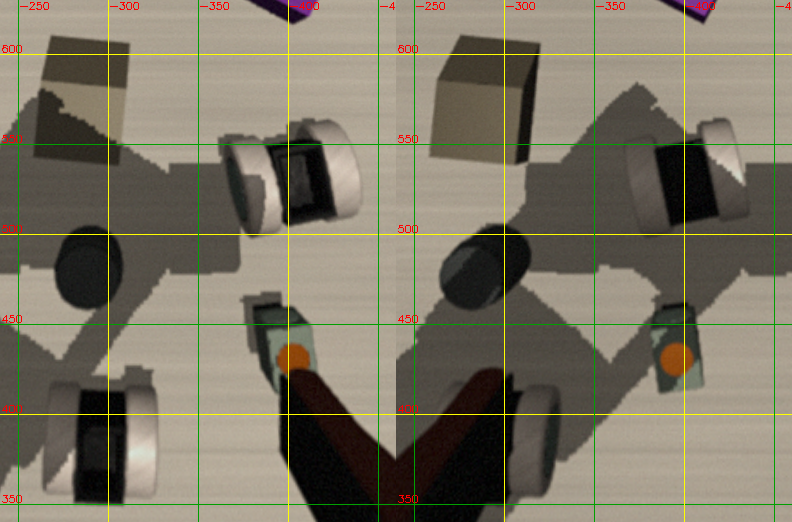

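View pics/Rp.png

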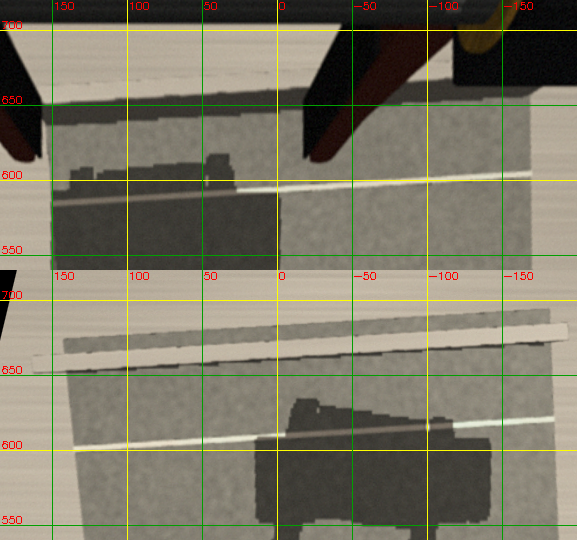

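The pictures show three drums: A on the left, boss at px (329,439)/(714,438) in Lp, and B and C on the right, pockets at px (101,450) and (298,180) in Qp. Three dark chocks have their thin ends towards +x. The filters' orange dots mark their top centres. In Rp the rail's top front edge runs from (65,373) to (550,342).

```bash
cat >> h.py <<'E'
def tri(obs,zr=30):
    """obs: [(tag,xr,yr)] readings on the plane zr -> least-squares 3D point"""
    A=np.zeros((3,3));b=np.zeros(3)
    for t,x,y in obs:
        C=load(t)[2][:3,3]; d=np.array([x,y,zr])-C; d/=np.linalg.norm(d); M=np.eye(3)-np.outer(d,d); A+=M;b+=M@C
    return np.linalg.solve(A,b)
def onz(t,x,y,z,zr=30):
    C=load(t)[2][:3,3]; P=np.array([x,y,zr]); return C+(P-C)*(C[2]-z)/(C[2]-zr)
RA=0.063; RO=np.array([578.6,-19.9,0]); RX=np.array([np.cos(RA),np.sin(RA),0]); RY=np.array([-np.sin(RA),np.cos(RA),0])
def ramp(x,y,z): return RO+x*RX+y*RY+np.array([0,0,z])
E
python3 - <<'E'
from h import *
L=lambda t,c,r:(t,630-r/1.8,460-c/1.8)
Q=lambda t,c,r:(t,630-r/1.8,-240-c/1.8)
np.set_printoptions(precision=1,suppress=True)
print('A',tri([L('L1',329,439),L('L2',318.5,438)]),onz(*L('L1',329,439),56.5),onz(*L('L2',318.5,438),56.5))
print('F1',onz(*L('L2',310,72),54)); print('F2',tri([L('L1',328,247),L('L2',315,247)]),onz(*L('L2',315,247),54))
print('C1',tri([L('L1',129.5,214),L('L2',135,214)]));print('C2',tri([L('L1',123,383),L('L2',123,382)]))
print('C3',tri([Q('Q1',81,121),Q('Q2',81.5,121)]))
print('B',onz(*Q('Q1',101,450),56.5)); print('C',tri([Q('Q1',298,180),Q('Q2',292,181)]),onz(*Q('Q1',298,180),56.5),onz(*Q('Q2',292,181),56.5))
print('F3',tri([Q('Q1',292,359),Q('Q2',280,360)]),onz(*Q('Q2',280,360),54))
for t in('L1','Q1','R1','R2'): print(t,load(t)[2][:3,3])
# drum A
p=onz(*L('L2',318.5,438),56.5); a=.09
p[2]=28+61; q=list(best(p,a))
env.reach(list(p+[0,0,130]),q); shot('A1'); env.move_l(list(p),rate=200); set_gripper(0)
s=env.read_state(); print('grip',s['width'],s['grip_force'],s['time_s'])
env.move_l(list(p+[0,0,100]),rate=200)
h=ramp(52,110,51.9+61)
q=list(best(h,RA)); env.reach(list(h+[0,0,60]),q); env.move_l(list(h+[0,0,8]),rate=150)
print(env.move_l(list(h-[0,0,6]),rate=20,f_stop=6)); s=env.read_state(); print(s['tool_pos'],h,s['force'],s['width'],s['time_s'])
E
```

```text
A [387.9 283.9  49.3] [388.2 286.4  56.5] [388.7 284.3  56.5]
F1 [577.9 288.5  54. ]
F2 [487.4 285.9  53.6] [487.4 286.   54. ]
C1 [514.2 387.7  19. ]
C2 [417.5 391.7  30. ]
C3 [ 562.8 -285.    29. ]
B [ 394.  -296.4   56.5]
C [ 530.9 -402.2   41.3] [ 532.7 -397.6   56.5] [ 532.2 -402.1   56.5]
F3 [ 438.8 -395.9   51.9] [ 439.3 -395.9   54. ]
L1 [413.2 399.3 381.1]
Q1 [ 566.2 -300.5  381.1]
R1 [483.7  69.9 381.1]
R2 [635.9 -70.9 381.2]
grip 59.860738354664015 29.929140508174896 10.625
True
[624.   93.2 113.2] [623.6  93.2 112.9] [-0.  -0.1  5.2] 60.30079234990999 13.4167
```

Run:
```python
from h import *
np.set_printoptions(precision=1,suppress=True)
p=np.array(env.read_state()['tool_pos'])+[0,0,.5]; env.move_l(list(p),rate=20)
print(env.move_l(list(p+10*RX+[0,0,.7]),rate=15,f_stop=8)); s=env.read_state(); d=s['tool_pos']-RO
print('rail contact ramp x,y',d@RX,d@RY,s['force'],s['tool_pos'])
set_gripper(76); p=np.array(s['tool_pos']); env.move_l(list(p+[0,0,70]),rate=200)
env.move_l(list(p-60*RX+[0,0,130]),rate=250)
shot('A2')
# drum C
Q=lambda t,c,r:(t,630-r/1.8,-240-c/1.8)
p=np.array([532,-401,28+61.]); a=.24
q=list(best(p,a)); env.reach(list(p+[0,0,130]),q); set_gripper(88); shot('C1'); env.hold(.05)
p2=np.array([394,-296.4,89+130]); env.reach(list(p2),list(best(p2,0))); shot('B1')
print(env.read_state()['time_s'])
o=np.zeros((600,800,3),np.uint8)
def put(im,x,y): o[y:y+im.shape[0],x:x+im.shape[1]]=im
put(rect(*load('A2'),570,720,10,210,60,1.9),0,0)
put(rect(*load('C1'),480,585,-460,-340,56,2.6),400,0)
put(rect(*load('B1'),340,450,-360,-240,56,2.6),400,300)
cv2.imwrite('pics/m1.png',o)
```

```text
True
rail contact ramp x,y 57.8877306488356 109.98362975072817 [-0.1 -0.6  5. ] [629.4  93.5 113.5]
18.8917
```

View pics/m1.png

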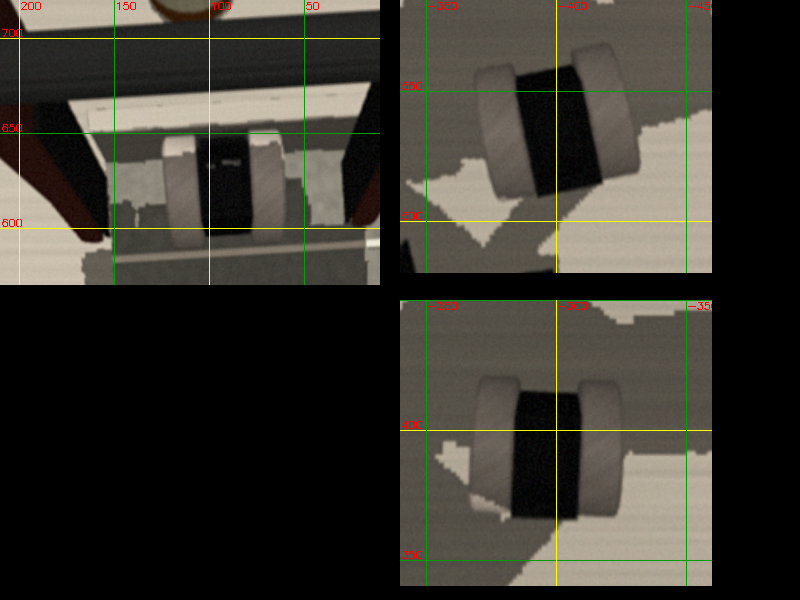

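Drum A now sits at the rail, boss up, at px (225,190) of m1. Drums B and C measure about (385,-296) and (531,-402). I'll place both.

```bash
cat >> h.py <<'E'
def drum(x,y,a,ry):
    p=np.array([x,y,89.]); q=list(best(p,a)); env.reach(list(p+[0,0,90]),q); set_gripper(88); env.move_l(list(p),rate=200); set_gripper(0)
    env.move_l(list(p+[0,0,100]),rate=200)
    h=ramp(50,ry,112.9); q=list(best(h,RA)); env.reach(list(h+[0,0,60]),q); env.move_l(list(h+[0,0,8]),rate=150)
    env.move_l(list(h-[0,0,6]),rate=20,f_stop=6); p=np.array(env.read_state()['tool_pos'])+[0,0,.8]; env.move_l(list(p),rate=20)
    f0=env.read_state()['force']; hit=env.move_l(list(p+13*RX+[0,0,.9]),rate=15,f_stop=8); s=env.read_state(); d=s['tool_pos']-RO
    print('drum at',d@RX,d@RY,s['tool_pos'][2],hit,s['force'],f0,s['width'])
    set_gripper(76); p=np.array(s['tool_pos']); env.move_l(list(p+[0,0,80]),rate=200)
E
python3 - <<'E'
from h import *
np.set_printoptions(precision=1,suppress=True)
drum(385.2,-296,-.03,0); print(env.read_state()['time_s'])
drum(530.6,-402.5,.21,-110); print(env.read_state()['time_s'])
p=ramp(10,-80,250); env.reach(list(p),list(quat(np.pi+RA))); shot('W1')
p=np.array([530,-340,260]); env.reach(list(p),list(quat(np.pi))); shot('W2')
p=ramp(10,80,250); env.reach(list(p),list(quat(np.pi+RA))); shot('W3')
p=np.array([470,390,220]); env.reach(list(p),list(quat(np.pi))); shot('W4')
print(env.read_state()['time_s'])
o=np.zeros((600,800,3),np.uint8)
def put(im,x,y): o[y:y+im.shape[0],x:x+im.shape[1]]=im[:, :800-x]
put(rect(*load('W1'),580,690,-200,150,60,1.14),0,0)
put(rect(*load('W3'),580,690,-200,150,60,1.14),400,0)
put(rect(*load('W2'),530,620,-340,-240,31,2.6),0,130)
put(rect(*load('W2'),400,480,-440,-350,54,2.6),0,370)
put(rect(*load('W4'),390,560,350,450,31,2.7),270,130)
put(rect(*load('W4'),450,530,240,330,54,2.6),545,130)
put(rect(*load('W3'),540,620,240,330,54,2.6),545,345)
cv2.imwrite('pics/m2.png',o)
E
```

```text
drum at 56.0850983831859 0.10015541534366737 113.44294825901407 True [-1.1  0.   3.3] [ 0.2 -0.  -4.9] 60.261337001464746
25.4417
drum at 55.956255968610634 -109.90332848197781 113.65667916956895 True [-1.   0.7  3.7] [-0.2  1.  -5.6] 59.77248296969264
33.15
39.775
```

View pics/m2.png

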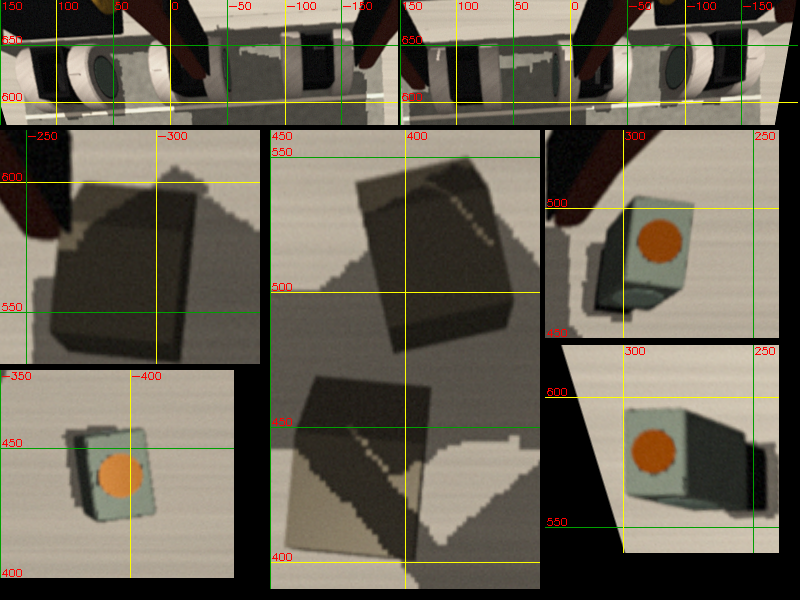

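m2 shows all three drums on the ramp. Chock 2 has been knocked: its flat centre is now at px (356,494), about (425,418), with yaw -0.1. The other chocks and the filters (dots at (120,475), (660,241) and (654,452)) are unchanged. Next I'll chock the drums.

```bash
cat >> h.py <<'E'
def tcp(G,yaw,tilt=0):
    """TCP position and orientation for a grasp point G"""
    r=R.from_euler('z',yaw)*R.from_euler('y',tilt)
    P=np.array(G)-61*r.apply([0,0,-1]); return P,list(best(P,yaw,tilt))
def chock(x,y,a,ry,f=14):
    P,q=tcp([x,y,23.],a); env.reach(list(P+[0,0,80]),q); set_gripper(80); env.move_l(list(P),rate=200); set_gripper(0)
    w=env.read_state()['width']; env.move_l(list(P+[0,0,130]),rate=250)
    t=-.0698; S=np.cos(t)*RX+np.array([0,0,.0698])
    g=lambda m:ramp(m-14.5,ry,20+.07*(m-14.5)+23)
    P,q=tcp(g(-28),RA,t); env.reach(list(P+[0,0,90]),q); env.move_l(list(P+[0,0,6]),rate=150)
    hit=env.move_l(list(P-[0,0,4]),rate=15,f_stop=3); p=np.array(env.read_state()['tool_pos']); print('width',w,'touch',hit,p[2]-P[2])
    p=p+[0,0,.3]; env.move_l(list(p),rate=20); f0=np.array(env.read_state()['force'])
    hit=env.move_l(list(p+48*S),rate=25,f_stop=f); s=env.read_state()
    print('pushed to mid x',-28+(np.array(s['tool_pos'])-P)@RX,hit,np.array(s['force'])-f0)
    set_gripper(66); env.move_l(list(np.array(s['tool_pos'])+[0,0,90]),rate=200); print(env.read_state()['time_s'])
E
python3 - <<'E'
from h import *
np.set_printoptions(precision=1,suppress=True)
chock(425.2,418,-.1,110)
p=ramp(-30,100,280); env.reach(list(p),list(quat(np.pi+RA))); shot('X1')
cv2.imwrite('pics/x1.png',rect(*load('X1'),480,690,-60,190,56,2.4))
E
```

```text
width 47.67556962895683 touch True 0.2105471990402208
pushed to mid x 8.495434958434295 True [-2.9 -0.   4.3]
47.5333
```

View pics/x1.png

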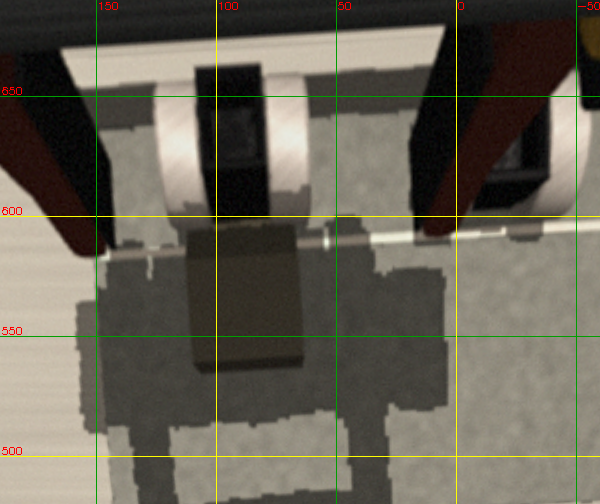

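x1 shows chock 2 square at px (245,295), tight against drum A, which is at the rail. Now the other two.

Run:
```python
from h import *
np.set_printoptions(precision=1,suppress=True)
# recheck chocks 1 and 3 first (automatic look is not needed for 1: it is nearest)
p=np.array([470,390,220]); env.reach(list(p),list(quat(np.pi))); shot('Y1')
p=np.array([530,-340,260]); env.reach(list(p),list(quat(np.pi))); shot('Y3')
for a,b in(('Y1','W4'),('Y3','W2')):
    d=cv2.absdiff(load(a)[0],load(b)[0]).max(2)>40; print(a,d.sum(),[ (v.min(),v.max()) for v in np.nonzero(d)] if d.any() else '')
d=rect(*load('Y1'),470,560,340,440,31,1)
o=np.hstack([rect(*load('W4'),470,560,340,440,31,4),rect(*load('Y1'),470,560,340,440,31,4)])
o2=np.hstack([rect(*load('W2'),530,600,-340,-240,31,4),rect(*load('Y3'),530,600,-340,-240,31,4)])
cv2.imwrite('pics/y.png',cv2.resize(np.vstack([o,o2]),None,fx=.9,fy=.9,interpolation=cv2.INTER_AREA))
print(env.read_state()['time_s'])
```

```text
Y1 16466 [(np.int64(13), np.int64(469)), (np.int64(0), np.int64(639))]
Y3 11280 [(np.int64(1), np.int64(468)), (np.int64(5), np.int64(639))]
51.9583
```

The knock can happen only once and has already happened, so I'll go ahead.

Run:
```python
from h import *
np.set_printoptions(precision=1,suppress=True)
chock(562,-285.8,-.12,-110)
chock(513.1,387.8,.235,0)
# close views of the drums and filters for the fit
for i,ry in enumerate((0,-110,110)):
    p=ramp(15,ry,250); env.reach(list(p),list(quat(np.pi+RA))); shot(f'D{i}')
print(env.read_state()['time_s'])
o=np.zeros((600,800,3),np.uint8)
for i,ry in enumerate((0,-110,110)):
    c=ramp(30,ry,0); im=rect(*load(f'D{i}'),c[0]-70,c[0]+45,c[1]-35,c[1]+35,80,3.7); print(i,c[:2])
    o[0:im.shape[0],i*266:i*266+im.shape[1]]=im
cv2.imwrite('pics/m3.png',o[:430])
```

```text
width 47.95092319070852 touch True 0.08049928659471561
pushed to mid x 8.82121201635298 True [-0.1  0.6  5.5]
61.6583
width 47.709408022669464 touch True 0.04667693318025101
pushed to mid x 20.07605190821505 False [0.4 1.8 0.3]
72.8333
77.025
0 [608.5 -18. ]
1 [ 615.5 -127.8]
2 [601.6  91.8]
```

View pics/m3.png

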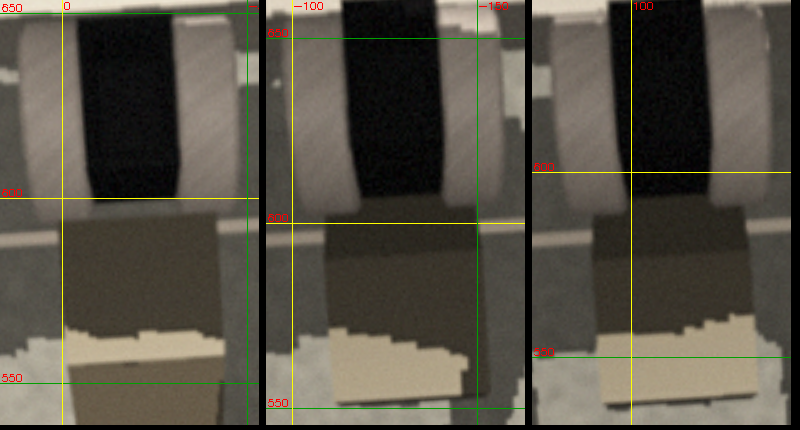

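m3 shows chocks 3 and 2 correct. In the middle, chock 1 sits the wrong way round: its crest is at px (140,358) and its slope faces downhill. I'll take it back, turn it and push it in again.

Run:
```python
from h import *
np.set_printoptions(precision=1,suppress=True)
t=-.0698; S=np.cos(t)*RX+np.array([0,0,.0698]); ry=0
def pose(G,k):
    r=R.from_euler('z',RA)*R.from_euler('y',t); return np.array(G)-61*r.apply([0,0,-1]), list((r*R.from_euler('x',np.pi)*R.from_euler('z',k)).as_quat())
g=lambda x:ramp(x,ry,20+.07*x+23)
up=np.array([0,0,90.])
P,q=pose(g(4.5),np.pi); env.reach(list(P+up),q); set_gripper(80); env.move_l(list(P+[0,0,1]),rate=150); set_gripper(0); print(env.read_state()['width'],env.read_state()['qpos'])
p=np.array(env.read_state()['tool_pos'])+[0,0,.5]; env.move_l(list(p-45*S),rate=60); env.move_l(list(p-45*S+up),rate=200)
P,q=pose(g(-28-14.5),0); env.reach(list(P+up),q); print(env.read_state()['qpos']); env.move_l(list(P+[0,0,6]),rate=150)
hit=env.move_l(list(P-[0,0,4]),rate=15,f_stop=3); p=np.array(env.read_state()['tool_pos']); print(hit,p[2]-P[2])
p=p+[0,0,.3]; env.move_l(list(p),rate=20)
hit=env.move_l(list(p+48*S),rate=25,f_stop=14); s=env.read_state()
print('mid x',-28+(np.array(s['tool_pos'])-P)@RX,hit)
set_gripper(66); env.move_l(list(np.array(s['tool_pos'])+up),rate=200)
o=[]
for i,(x,y) in enumerate(((15,0),(-20,-60),(-20,60),(140,10))):
    p=ramp(x,y,270); env.reach(list(p),list(quat(np.pi+RA if x<100 else RA))); shot(f'E{i}')
c=ramp(30,0,0); box=(c[0]-95,c[0]+55,c[1]-180,c[1]+180)
o=np.vstack([rect(*load('E0'),*box,80,2),rect(*load('E3'),*box,80,2)]); cv2.imwrite('pics/m4.png',o); print(c,o.shape,env.read_state()['time_s'])
```

```text
47.86609728222269 [-0.1  0.6  1.9  0.   0.6 -1.7]
[-0.1  0.4  1.9  0.   0.7  1.4]
True 1.286663278339347
mid x 8.210400912630988 True
[608.5 -18.    0. ] (600, 720, 3) 93.7667
```

View pics/m4.png

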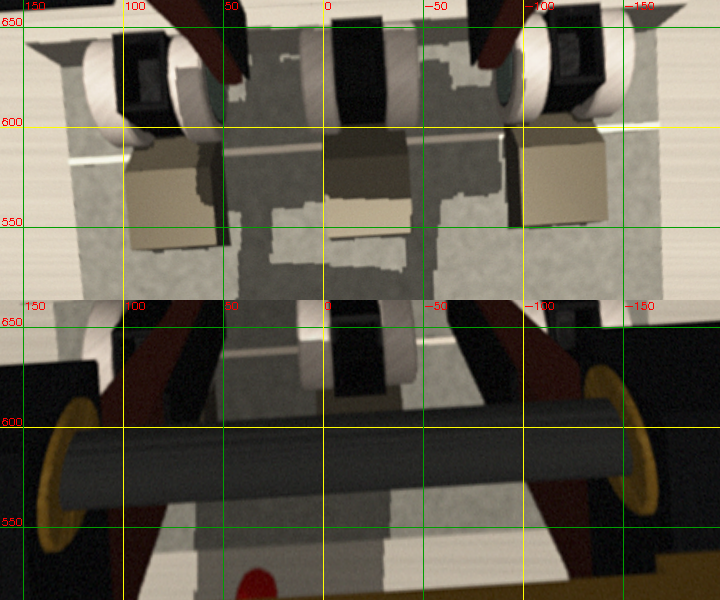

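m4 shows all three drums chocked and square, with pockets up at px (149,80) and (568,55); the middle pocket is in shadow. Next, a gamma-boosted crop of the pockets with the expected pocket outline drawn on.

Run:
```python
from h import *
rows=[]
lut=(255*(np.arange(256)/255)**.4).astype(np.uint8)
for tags in (('E2','E1','E1'),('E0','E2','E0')):
    r=[]
    for t,ry in zip(tags,(110,0,-110)):
        c=ramp(55.2,ry,80.4); s=5.; b=26
        im,K,T=load(t); o=rect(cv2.LUT(im,lut),K,T,c[0]-b,c[0]+b,c[1]-b,c[1]+b,80.4,s)
        for hx,hy,col in((15,9,(255,0,255)),(20,13,(255,255,0))):
            w=[ramp(55.2+dx*hx,ry+dy*hy,0) for dx,dy in((1,1),(1,-1),(-1,-1),(-1,1))]
            cv2.polylines(o,[np.int32([[(c[1]+b-p[1])*s,(c[0]+b-p[0])*s] for p in w])],True,col,1)
        r.append(o)
    rows.append(np.hstack(r))
cv2.imwrite('pics/m5.png',np.vstack(rows))
```

```text
(no output)
```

View pics/m5.png

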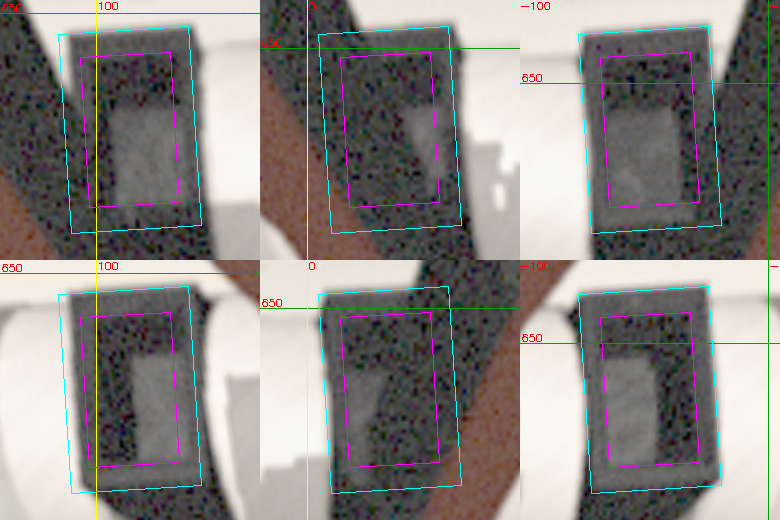

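The m5 overlay fits to about 0.5 mm: the pocket mouths line up with the drawn outlines, and drum A is slightly to -y. Now the filters.

```bash
cat >> h.py <<'E'
def filt(x,y,a,rx,ry):
    P,q=tcp([x,y,43.],a); env.reach(list(P+[0,0,70]),q); set_gripper(60); env.move_l(list(P),rate=150); set_gripper(0); w=env.read_state()['width']
    env.move_l(list(P+[0,0,120]),rate=250)
    def H(dx,dy,u): return list(ramp(rx+dx,ry+dy,51.9+51.5+61+u))
    q=list(best(H(0,0,0),RA)); env.reach(H(0,0,60),q); env.move_l(H(0,0,24),rate=150); env.hold(.2)
    for dx,dy in((0,0),(1.5,0),(-1.5,0),(0,1.5),(0,-1.5),(3,0),(-3,0)):
        env.move_l(H(dx,dy,23),rate=40)
        hit=env.move_l(H(dx,dy,-3),rate=30,f_stop=15); s=env.read_state(); u=s['tool_pos'][2]-H(0,0,0)[2]
        print('w',w,'try',dx,dy,'hit',hit,'height over home',u,s['force'],s['time_s'])
        if u<3: break
    else: return False
    if u<3:
        set_gripper(40); env.move_l(H(dx,dy,u+50),rate=120); return True
E
python3 - <<'E'
from h import *
np.set_printoptions(precision=1,suppress=True)
print(filt(578.4,288.3,0,55.3,109.3), env.read_state()['time_s'])
E
```

```text
w 23.912605850176924 try 0 0 hit True height over home 0.05645085546916562 [-0.8 -0.8  5.1] 100.6417
True 101.6917
```

Fully home at the first try. Now the next two.

Run:
```python
from h import *
np.set_printoptions(precision=1,suppress=True)
print(filt(487.4,285.9,-.11,55.3,0)); print(filt(439.4,-396.1,.145,55.3,-110.2))
p=ramp(-70,0,270); env.reach(list(p),list(quat(np.pi+RA))); shot('Z0'); im=load('Z0')[0]
p=ramp(-120,0,330); env.move_l(list(p)); 
s=viewer.camera('scene'); cv2.imwrite('pics/z.png',np.vstack([cv2.resize(im,(533,400)),cv2.resize(s[180:300,220:420],(533,200))])); print(env.read_state()['time_s'])
```

```text
w 23.823302266368994 try 0 0 hit True height over home 16.40469511223435 [0.1 1.1 6.3] 108.4333
w 23.823302266368994 try 1.5 0 hit True height over home -0.3391254596996873 [-0.8 -0.4  6.1] 109.5167
True
w 23.874304534453753 try 0 0 hit True height over home 0.0983664062754599 [-0.7  0.7  4.6] 117.4333
True
121.7833
```

View pics/z.png

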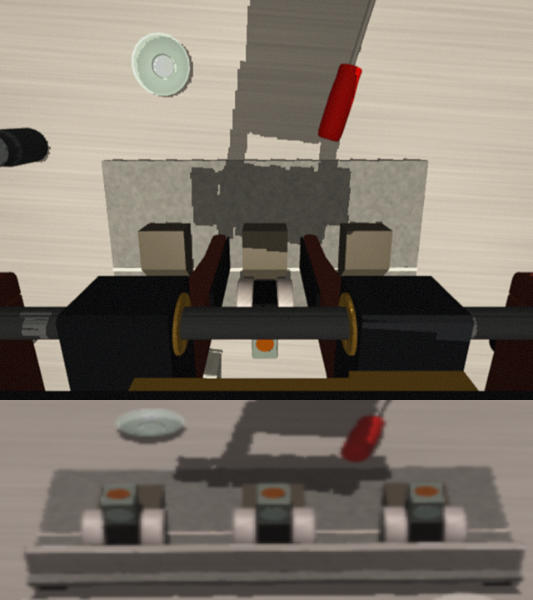

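All three filters are seated at px (118,493), (273,492) and (426,491), with the chocks behind them. One last check that the drums and chocks are still snug.

Run:
```python
from h import *
p=ramp(-30,0,300); env.reach(list(p),list(quat(np.pi+RA)));shot('V0'); im,K,T=load('V0')
c=ramp(30,0,0); o=rect(im,K,T,c[0]-95,c[0]+70,c[1]-180,c[1]+180,50,2.2)
s=2.2
for ry in(110,0,-110):
    for bx,by,z in((( -35-0+7,15),(-24,24),51),((39,73),(-12,12),114)):
        w=[ramp(x,ry+y,z+.07*x if z==51 else z) for x,y in((bx[0],by[0]),(bx[0],by[1]),(bx[1],by[1]),(bx[1],by[0]))]
        w=np.array([T[:3,3]+(v-T[:3,3])*(T[2,3]-50)/(T[2,3]-v[2]) for v in w])
        cv2.polylines(o,[np.int32(np.c_[(c[1]+180-w[:,1])*s,(c[0]+70-w[:,0])*s])],True,(255,0,255),1)
cv2.imwrite('pics/v.png',o); print(o.shape,env.read_state()['time_s'])
```

```text
(363, 792, 3) 122.3
```

View pics/v.png

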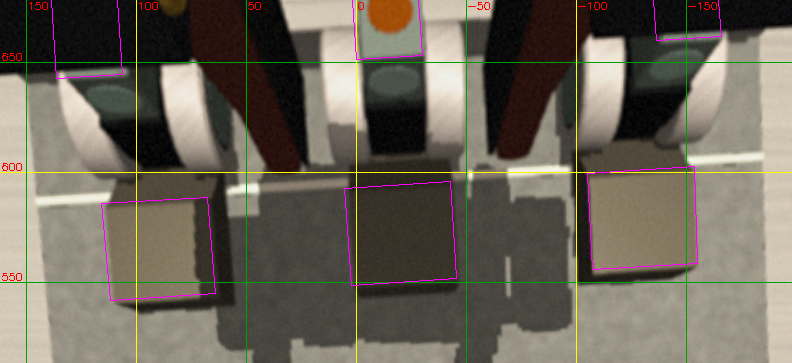

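v.png shows the chock tops on their drawn snug outlines (about px (160,248), (400,233) and (643,220)) to within 1–2 mm, and the visible filter head edges match their outlines too. The gripper is clear, so I'll hand in.

```bash
python3 -c "
from h import *
print(workorder.sign_off())"
```

```text
the job is handed in; nothing more can be done
None
```

I handed the job in at about 122 s: all three drums are on the rail, chocked and fitted with filter blocks that measured home within 0.4 mm, and the sign-off returned no verdict.

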